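# Wake the kiln wash and hold the test kiln's lid at its balance

## Robot

A 6-joint arm with a two-finger parallel gripper is mounted at the origin on the work surface. World frame = base frame: x ahead of the robot, y to its left, z up, the work surface at z = 0. Lengths are in mm, angles in rad, forces in N, time in s.
With the tool pointing down it reaches from about 275 to 825 mm from the base axis. Payload 4.9 kg.
Tool frame: the origin (TCP) lies between the finger pads, 19 mm behind the fingertips; this is the grasp point; z points along the fingers, y is the line along which they close (so a half turn about z gives the same grasp; the last joint's range is limited). The gripper opens to 85 mm and grips with 20 to 120 N. Pads are 22 mm wide; open, the fingers measure 114 mm over their backs; the gripper's body (76 mm by 85 mm) begins 54 mm behind the grasp point. The pads swing forward as they close: fully open they stand 13 mm farther back than shut.
Start: joints at [-1.256, 0.326, -0.193, 1.052, 0, 1.437], TCP at [238.65, -495.545, 249.981] pointing down, gripper open.
Joint ranges: [-2.65, 2.65], [-0.97, 1.79], [-1.3, 1.35], [-1.93, 2.1], [-1.47, 1.37], [-3.14, 3.14]. Speed limits (rad/s): [2.57, 2.57, 3.14, 3.14, 3.14, 3.14].

## Interface

Orientations are given as a unit quaternion [x, y, z, w].
In Python, from station import * gives the robot as it stands. The module is installed in compiled form; this text tells all that it offers.
- The arm moves only by the shell command python3 -m handwheel 'ROWS' [FORCE]. ROWS is JSON, a list of rows, each a list of 7 numbers: the closure, from 0 (fully open) to 1 (shut), then the shift along the tool's x, y, z in mm, then the turn, a rotation vector about the tool's x, y, z in degrees. In form: [[hand, tx, ty, tz, wx, wy, wz], ...]. A call has 1 to 10 rows; each row shifts and turns the commanded pose from where the row before left it, along the tool's axes as they then stand; what a row does not reach is not made up. A row lasts 1/10 s, in which the tool goes at most 50 mm and 8.59 degrees, less where a joint would pass 70% of its speed; a pose out of reach is approached as far as the arm can. A call is refused whole if a number of a shift passes 50 or a number of a turn 8.59, either way. A call with a gripper value outside its range is refused whole. The fingers move at their own pace and stop on an object; FORCE is the grip in N (left out, the last holds). Time passes only in rows, so rows that do not move let the fingers close. It gives the time, the measured TCP pose, the force, the opening and the grip force at its end, in the units of the state.
- sense(): the state, without advancing time (a new reading comes with each control period).
- grab_frame(name): name is "scene" or "top" or "wrist"; returns (picture, depth): 480x640x3 uint8, red, green, blue; 480x640 float32, mm along the optical axis (not along the pixel's ray), 0 where there is no reading.
- camera_info(name): a dict with "fx", "fy", "cx", "cy" (pixels), "k1" (the pictures are not rectified: a ray, as slopes to the right and down, at radius r is drawn at 1 + k1 r^2 times it, then the intrinsics apply), "R" (3x3) and "t" (3): a world point X has camera coordinates R X + t; the wrist camera has in their place "mount" (4x4, takes a point from camera to tool coordinates, whose origin is the TCP and whose axes are the flange's). Camera axes: x right, y down, z forward; pixel columns grow to the right and rows downward; lengths in mm; the calibration is good to about 2 mm. A picture is of the moment at which its call begins: read the wrist's pose just before it. camera_info takes no time and is no camera call.
- job_done(): hands the job in; it is judged then, once.
The state is a dict: "clock": time; "joint_positions": joint angles; "dq": joint speeds; "joint_torque": joint torques, N m; "eef_pos": TCP position; "ee_rot": TCP orientation; "wrist_force": force on the tool from outside, world axes, zero at the start; "torque": the same for the moment, N m; "gripper_width": finger opening in mm; "gripper_force": force on a finger pad.
Only numpy, scipy, OpenCV 4.12 (cv2) and the standard library are available. Lean on these libraries where they do the work, as an engineer would, in place of code of your own. Each camera call takes 0.05 s, during which the arm holds its last target. There are 200 camera calls.

## Task

I am about to brush kiln wash onto the floor of the little test kiln. Wake the settled wash first: pick up its closed jar (the tall one), turn it upside down for a second, then stand it gently back upright in its place on the riser and let go. Then lift the kiln's spring-assisted lid by its handle until it is just past its balance point, ease it back without letting it fly open or drop to a few degrees below that point, so that it leans lightly on you, and finish still holding the handle there, keeping the lid still for me; leave the other things where they are.

Things in the scene. Friction and masses are not known exactly. Their poses are not given: they have to be found in the camera images.
- wash_jar: The kiln wash jar: tall straight round plastic jar, white with a paper band, grey ribbed screw cap, closed tight. Body 55 mm in diameter up to a height of 81 mm, cap 50 mm in diameter, 105 mm tall in all, 0.2 to 0.4 kg. Origin: centre of its underside; z axis runs up through the cap. Stands on the riser; its place is where it stands at the start.
- riser: Fixed low plywood bench riser, 150 mm deep (x), 280 mm wide (y), 100 mm high, open towards the robot. Origin: centre of its footprint on the table, z up, its front faces -x. The two jars stand on its top, side by side about 130 mm apart and 45 mm behind its front edge; either may be on the left.
- glaze_pot: Bystander on the riser: squat closed plastic pot, 68 mm in diameter, 58 mm tall. Origin: centre of its underside. Leave it alone.
- brush: Bystander on the table between riser and kiln: flat wooden wash brush lying along its x axis, 180 mm long, 41 mm wide, 13 mm thick. Origin: on the table under it, near its middle. Leave it alone.
- kiln_post: Bystander on the table farther back: square firebrick kiln post lying along its x axis, 100 x 32 x 32 mm. Origin: centre of its underside. Leave it alone.
- kiln: Fixed top-loading test kiln in a steel case, 240 mm deep (x), 260 mm wide (y), 165 mm high to the joint under the lid, which is 40 mm thick. Stands left or right of the riser. Origin: centre of its footprint on the table; its front, with the control panel and the lid's handle, faces its own -x.
- lid (a joint): Opening angle of the kiln lid (rad): 0 shut, grows as the front edge rises, stop at 1.7. 2.4 kg of firebrick, nearly carried by springs on its hinge. It balances at 0.52 rad (30 degrees): below, it sinks shut by itself (1.7 N at the handle when shut, 0.6 N at 0.4 rad); above, the springs throw it open, harder the farther it goes. The hinge has almost no friction.
- lid_handle (a point): Middle of the lid's handle, a plain round wooden bar 16 mm in diameter along y, 114 mm clear between its brackets, its axis 60 mm in front of the lid's front face, half way up its thickness; 185 mm above the table with the lid shut, and then 308 mm in front of the hinge axis and 20 mm above it. Moves with the lid. One finger of a partly opened gripper fits between bar and lid from above.
- lid_hinge (a point): Middle of the lid's hinge axis, at the top rear edge of the kiln, 165 mm above the table, 128 mm behind the kiln's origin. The axis runs along its y axis; its -x axis points to the front.
Things that resemble listed ones, but are neither listed nor needed, are in the scene too. Leave any green look-alike of the wash_jar alone.

How it is judged:
By the outcome, as a careful person would: the job done as asked, in the order asked, and still so for the second after the job is handed in, while the arm keeps its last pose, push and grip.
It also fails if it takes over 72 s, if anything falls off the work surface, if the arm or the gripper's body presses on something with over 40 N, if the wrist force passes 120 N, or if a joint passes its speed limit or range.

## Working session

There is one attempt and no reset: what is moved stays moved. The work goes in short steps, Python scripts to look and compute and a shell command to move; the robot and the scene stay as the last step left them, time stands still between calls to the robot, and variables do not carry over. Pictures are saved under pics/ and viewed, at most 10 in all, crops included, and the job is handed in when it is done.

```bash
mkdir -p pics; python3 - <<'E'
from station import *
import cv2,numpy as np
print(sense())
for n in ("scene","top"):
    p,d=grab_frame(n); np.savez(f"{n}0.npz",p=p,d=d); cv2.imwrite(f"pics/{n}0.png",p[:,:,::-1]); print(n,camera_info(n))
print(camera_info("wrist"))
E
```

```text
{'clock': 0.0, 'joint_positions': array([-1.25620812e+00,  3.26953590e-01, -1.93615999e-01,  1.05196690e+00,
       -9.04705264e-07,  1.43659634e+00]), 'dq': array([ 0.00037631, -0.00160891, -0.00037566,  0.00153739,  0.00190452,
        0.00137254]), 'joint_torque': array([-1.87006306e-03, -4.43398833e+01,  2.62438345e+01,  1.56646734e-02,
       -8.25779875e-05,  1.06701208e-05]), 'eef_pos': array([ 238.46781861, -494.99892869,  249.18431355]), 'ee_rot': array([ 9.74928740e-01,  2.22515607e-01, -7.88202545e-05, -8.66502692e-04]), 'wrist_force': array([-0.38068051, -0.12842642, -1.08654976]), 'torque': array([0.02958672, 0.01619498, 0.00020984]), 'gripper_force': 0.0, 'gripper_width': 85.61813391026985}
scene {'fx': 527.5368141977423, 'fy': 527.5368141977423, 'cx': 325.4107614418533, 'cy': 246.68698972378823, 'k1': -0.1205727837253448, 'R': array([[-0.44304047,  0.89637404,  0.01512357],
       [ 0.75748167,  0.3833083 , -0.52848488],
       [-0.47951712, -0.22268437, -0.84880799]]), 't': array([ 270.95205856, -371.14403609, 1477.70264215])}
top {'fx': 438.3920259093206, 'fy': 438.3920259093206, 'cx': 317.7205163612699, 'cy': 246.12886039927832, 'k1': -0.05693239916286572, 'R': array([[-0.00484952, -0.99953964, -0.02994987],
       [-0.98141953,  0.01050224, -0.19158654],
       [ 0.19181288,  0.02846428, -0.98101866]]), 't': array([ 14.89894525, 590.9951066 , 939.74577018])}
{'fx': 340.37678057366423, 'fy': 340.37678057366423, 'cx': 325.14581130168517, 'cy': 233.96840060953585, 'k1': -0.013874451301771869, 'mount': array([[-4.30521582e-04, -9.44285910e-01, -3.29126018e-01,
         8.46302104e+01],
       [ 9.99999904e-01, -4.34657152e-04, -6.10128504e-05,
         5.72687190e-01],
       [-8.54434027e-05, -3.29126013e-01,  9.44286006e-01,
        -1.23459529e+02],
       [ 0.00000000e+00,  0.00000000e+00,  0.00000000e+00,
         1.00000000e+00]])}
```

View pics/scene0.png

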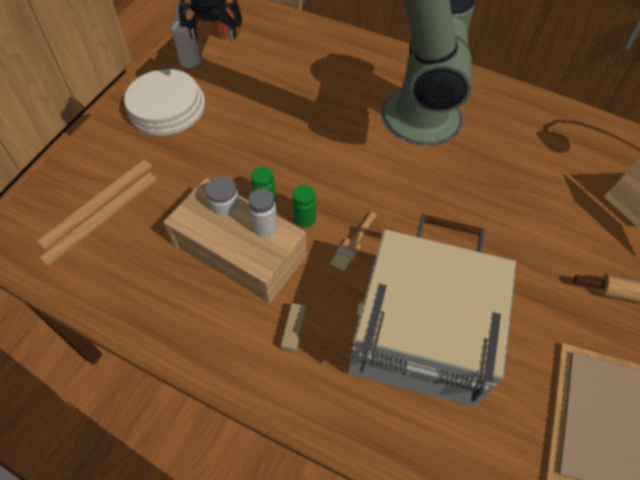

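View pics/top0.png

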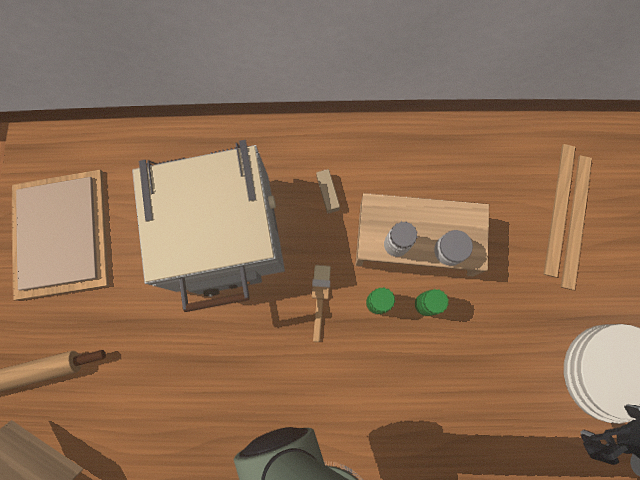

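The scene view shows the tall jar on the riser at (263,212), the pot at (222,195), two green look-alikes in front at (263,180) and (304,205), and the kiln handle at (450,228). In the top view the jar cap is at (403,235), the pot at (455,245), the green jars at (380,300) and (433,302), and the handle bar at (215,303).

```bash
cat >h.py <<'E'
from station import *
import cv2,numpy as np
from scipy.spatial.transform import Rotation as Rn
def cloud(n,d,T=None):
    c=camera_info(n); v,u=np.mgrid[:480,:640]
    K=np.array([[c['fx'],0,c['cx']],[0,c['fy'],c['cy']],[0,0,1]])
    q=cv2.undistortPoints(np.dstack([u,v]).reshape(-1,1,2).astype(float),K,np.array([c['k1'],0,0,0,0])).reshape(480,640,2)
    P=np.dstack([q,np.ones((480,640))])*d[...,None]
    if n=='wrist': 
        M=c['mount']; P=P@M[:3,:3].T+M[:3,3]; return P@Rn.from_quat(T['ee_rot']).as_matrix().T+T['eef_pos']
    return (P-c['t'])@c['R']
E
python3 - <<'E'
from h import *
for n in ("top","scene"):
    f=np.load(n+"0.npz"); P=cloud(n,f['d']); ok=f['d']>0
    def reg(name,u0,u1,v0,v1,z0,z1):
        m=np.zeros_like(ok); m[v0:v1,u0:u1]=1; m&=ok&(P[...,2]>z0)&(P[...,2]<z1); Q=P[m]
        if len(Q)<5: print(name,len(Q));return
        (cx,cy),r=cv2.minEnclosingCircle(Q[:,:2].astype(np.float32)); b=cv2.minAreaRect(Q[:,:2].astype(np.float32))
        print(n,name,len(Q),'circ',np.round([cx,cy,r],1),'medz',np.median(Q[:,2]).round(1),'rect',np.round(b[0],1),np.round(b[1],1),round(b[2],1),'corners',np.round(cv2.boxPoints(b)).tolist())
    if n=="top":
        reg('jar',375,430,210,270,195,215); reg('pot',425,485,220,275,150,170); reg('riser',340,500,180,290,92,108)
        reg('g1',360,400,280,320,60,220); reg('g2',410,455,280,320,60,220)
        reg('lid',120,290,130,300,195,213); reg('handle',178,255,286,315,170,200);reg('brush',300,335,260,345,5,40);reg('post',310,345,165,215,20,45)
    else:
        reg('jar',240,285,180,245,195,215); reg('pot',200,245,170,220,150,170); reg('g1',245,278,160,190,60,220);reg('g2',285,320,180,230,60,220)
        reg('riser',150,310,170,310,92,108); reg('lid',350,520,220,380,195,213); reg('handle',410,490,210,250,170,197)
E
```

```text
top jar 549 circ [ 584.5 -160.7   26.6] medz 204.5 rect [ 583.9 -160.6] [51.1 51.1] 63.5 corners [[550.0, -172.0], [595.0, -195.0], [618.0, -149.0], [573.0, -126.0]]
top pot 805 circ [ 569.7 -274.5   33.1] medz 157.4 rect [ 569.9 -274.6] [64.6 64.3] 27.0 corners [[527.0, -261.0], [556.0, -318.0], [613.0, -289.0], [584.0, -231.0]]
top riser 6783 circ [ 607.3 -222.9  160. ] medz 99.6 rect [ 584.  -220.7] [281.9 212.4] 84.2 corners [[464.0, -350.0], [675.0, -372.0], [704.0, -91.0], [493.0, -70.0]]
top g1 525 circ [ 465.9 -126.    27. ] medz 104.2 rect [ 465.5 -125.6] [52.  49.9] 85.8 corners [[439.0, -150.0], [488.0, -153.0], [492.0, -102.0], [442.0, -98.0]]
top g2 589 circ [ 462.4 -239.3   27.5] medz 104.0 rect [ 462.3 -237.8] [52.  52.5] 68.6 corners [[428.0, -252.0], [477.0, -272.0], [496.0, -223.0], [447.0, -204.0]]
top lid 15091 circ [631.9 236.3 176.6] medz 205.5 rect [612.1 235.5] [312.4 260.9] 10.5 corners [[435.0, 335.0], [482.0, 79.0], [789.0, 136.0], [742.0, 392.0]]
top handle 682 circ [473.5 209.5  68. ] medz 191.3 rect [474.4 209.1] [ 50.  129.6] 10.0 corners [[439.0, 269.0
[... 834 characters left out ...]
], [586.0, -211.0], [562.0, -163.0]]
scene g2 694 circ [ 506.  -126.4   65.6] medz 101.9 rect [ 505.5 -122.5] [131.2  53.4] 7.1 corners [[437.0, -104.0], [444.0, -157.0], [574.0, -141.0], [567.0, -88.0]]
scene riser 6588 circ [ 588.3 -220.5  172.1] medz 101.0 rect [ 562.7 -218.9] [281.7 258.6] 84.3 corners [[420.0, -346.0], [677.0, -372.0], [705.0, -92.0], [448.0, -66.0]]
scene lid 17219 circ [626.4 235.9 181.8] medz 205.9 rect [610.7 233.8] [316.4 261. ] 10.7 corners [[431.0, 333.0], [479.0, 76.0], [790.0, 135.0], [742.0, 391.0]]
scene handle 646 circ [479.3 207.9  69.2] medz 192.0 rect [478.4 208.7] [ 60.3 129.3] 11.7 corners [[436.0, 266.0], [462.0, 139.0], [521.0, 151.0], [495.0, 278.0]]
```

```bash
cat >>h.py <<'E'
def plan(p1,R1,n,p0=None,R0=None):
    "n rows (tx ty tz wx wy wz) from the present pose to p1,R1, straight line and one axis"
    s=sense(); p=s['eef_pos'] if p0 is None else np.array(p0,float); R=Rn.from_quat(s['ee_rot']) if R0 is None else R0
    w=(R.inv()*R1).as_rotvec(); d=(np.array(p1)-p)/n
    for i in range(n):
        print(np.round(np.r_[R.inv().apply(d),np.degrees(w/n)],2).tolist()); R=R*Rn.from_rotvec(w/n)
def frame(heading,pitch,up=True):
    "tool z at heading, pitched down (deg); up: camera side (tool x) up/outward, else opposite"
    h,q=np.radians([heading,pitch]); z=np.array([np.cos(h)*np.cos(q),np.sin(h)*np.cos(q),-np.sin(q)])
    x=np.array([np.cos(h)*np.sin(q),np.sin(h)*np.sin(q),np.cos(q)])
    if not up:x=-x
    return Rn.from_matrix(np.c_[x,np.cross(z,x),z])
def st():
    s=sense(); R=Rn.from_quat(s['ee_rot']).as_matrix()
    print('t',round(s['clock'],2),'p',np.round(s['eef_pos'],1),'x',R[:,0].round(3),'z',R[:,2].round(3),'q',np.round(s['joint_positions'],3),'F',np.round(s['wrist_force'],1),'w',round(s['gripper_width'],1),round(s['gripper_force'],1))
E
python3 -c "
from h import *
plan([585,-161,350],frame(-15.4,90),16,p0=[238.65,-495.545,249.98])
st()"
```

```text
[28.58, -9.46, -6.23, -0.01, 0.0, 2.57]
[28.12, -10.73, -6.23, -0.01, 0.0, 2.57]
[27.62, -11.98, -6.23, -0.01, 0.0, 2.57]
[27.05, -13.2, -6.23, -0.01, 0.0, 2.57]
[26.43, -14.4, -6.23, -0.01, 0.0, 2.57]
[25.76, -15.57, -6.23, -0.01, 0.0, 2.57]
[25.04, -16.71, -6.23, -0.01, 0.0, 2.57]
[24.26, -17.81, -6.24, -0.01, 0.0, 2.57]
[23.44, -18.88, -6.24, -0.01, 0.0, 2.57]
[22.57, -19.91, -6.24, -0.01, 0.0, 2.57]
[21.65, -20.91, -6.24, -0.01, 0.0, 2.57]
[20.69, -21.86, -6.24, -0.01, 0.0, 2.57]
[19.69, -22.76, -6.24, -0.01, 0.0, 2.57]
[18.65, -23.62, -6.25, -0.01, 0.0, 2.57]
[17.58, -24.43, -6.25, -0.01, 0.0, 2.57]
[16.46, -25.19, -6.25, -0.01, 0.0, 2.57]
t 0.1 p [ 238.5 -495.1  249.3] x [0.901 0.434 0.   ] z [-0.     0.002 -1.   ] q [-1.256  0.327 -0.193  1.052  0.     1.437] F [0.8 0.1 1. ] w 85.2 0.0
```

```bash
python3 -m handwheel '[[0,28.5,-9.5,-7,0,0,2.5],[0,28,-10.5,-7,0,0,2.5],[0,27.5,-12,-7,0,0,2.5],[0,27,-13,-7,0,0,2.5],[0,26.5,-14.5,-7,0,0,2.5],[0,26,-15.5,-7,0,0,2.5],[0,25,-16.5,-6,0,0,2.5],[0,24.5,-18,-6,0,0,2.5],[0,23.5,-19,-6,0,0,2.5],[0,22.5,-20,-6,0,0,2.5]]' 40
python3 -m handwheel '[[0,21.5,-21,-6,0,0,2.5],[0,20.5,-22,-6,0,0,2.5],[0,19.5,-23,-6,0,0,2.5],[0,18.5,-23.5,-6,0,0,2.5],[0,17.5,-24.5,-6,0,0,2.5],[0,16.5,-25,-6,0,0,2.5],[0,0,0,0,0,0,0]]'
python3 -c "
from h import *
st()"
```

```text
clock: 1.1
eef_pos: [454.8, -284.2, 315.8]
ee_rot: [1.0, 0.005, -0.0, -0.0]
wrist_force: [0.3, 0.0, 0.5]
gripper_width: 85.4
gripper_force: 0.0
clock: 1.8
eef_pos: [583.4, -155.2, 351.9]
ee_rot: [0.992, -0.123, 0.0, -0.0]
wrist_force: [0.0, -0.1, -0.5]
gripper_width: 85.4
gripper_force: 0.0
t 1.8 p [ 583.4 -155.2  351.9] x [ 0.97  -0.243  0.001] z [ 0.001  0.001 -1.   ] q [-3.830e-01  3.900e-01  1.580e-01  1.339e+00  1.000e-03  3.005e+00] F [ 0.  -0.1 -0.5] w 85.4 0.0
```

```bash
python3 -m handwheel '[[0,0,0,0,0,7.5,-0.06],[0,0,0,0,0,7.5,-0.06],[0,0,0,0,0,7.5,-0.06],[0,0,0,0,0,7.5,-0.06],[0,0,0,0,0,7.5,-0.06],[0,0,0,0,0,7.5,-0.06],[0,0,0,0,0,7.5,-0.06],[0,0,0,0,0,7.5,-0.06],[0,0,0,0,0,7.5,-0.06],[0,0,0,0,0,7.5,-0.06]]'
python3 -m handwheel '[[0,0,0,0,0,7.5,-0.06],[0,0,0,0,0,7.5,-0.06],[0,0,0,0,0,0,0],[0,0,0,0,0,0,0]]' >/dev/null
python3 -c "
from h import *
st()
plan([586,-161,300],frame(-14,0),3)"
```

```text
clock: 2.8
eef_pos: [583.4, -159.7, 349.1]
ee_rot: [0.818, -0.099, 0.562, 0.071]
wrist_force: [0.6, -0.2, 0.0]
gripper_width: 85.3
gripper_force: 0.0
t 3.2 p [ 588.7 -162.3  343.1] x [ 0.221 -0.052  0.974] z [ 0.945 -0.237 -0.227] q [-0.511  0.128 -1.25  -1.141  0.258  3.076] F [ 0.6  0.2 -0.6] w 85.4 0.0
[-14.22, -0.25, 2.3, 0.02, 4.37, 0.07]
[-14.36, -0.23, 1.21, 0.02, 4.37, 0.07]
[-14.41, -0.22, 0.11, 0.02, 4.37, 0.07]
```

```bash
python3 -m handwheel '[[0,-20,0,4,0,0,0],[0,-20,0,4,0,0,0],[0,-20,0,4,0,0,0],[0,-20,0,4,0,0,0],[0,-20,0,4,0,0,0],[0,0,0,0,0,4.3,0],[0,0,0,0,0,4.3,0],[0,0,0,0,0,4.3,0],[0,0,0,0,0,0,0]]' >/dev/null
python3 -c "
from h import *
st()
plan([586,-161,225],frame(-14,0),3)"
```

```text
t 4.1 p [ 617.9 -172.5  279.7] x [ 0.062 -0.01   0.998] z [ 0.969 -0.239 -0.063] q [-0.504  0.697 -1.293 -1.925  0.262  3.12 ] F [0.2 0.5 0.5] w 85.6 0.0
[-18.88, -1.26, -10.07, -0.05, 1.2, 0.1]
[-18.67, -1.22, -10.47, -0.05, 1.2, 0.1]
[-18.45, -1.18, -10.86, -0.05, 1.2, 0.1]
```

```bash
cat >kin.py <<'E'
import numpy as np
from scipy.optimize import least_squares
from scipy.spatial.transform import Rotation as Rn
# heading plane: X radial, Y left, Z up
def fk(q,P):
    h,a,L1,o1,u,v,e,f,l,d=P
    def ry(t,w): return np.array([np.cos(t)*w[0]+np.sin(t)*w[2],w[1],-np.sin(t)*w[0]+np.cos(t)*w[2]])
    w=np.array([a,l,h])+ry(q[1]+o1,[0,0,L1])+ry(q[1]-q[2],[u,0,v])
    t=q[1]-q[2]+q[3]
    z=np.array([np.cos(q[4]),np.sin(q[4]),0])
    w=w+ry(t,np.array([e,0,f])+d*z); c,s=np.cos(q[0]),np.sin(q[0])
    M=np.array([[c,-s,0],[s,c,0],[0,0,1]])
    return M@w, M@ry(t,z)
D=[([-1.256208,.32695,-.193616,1.051967,0,1.4366],[238.47,-495.0,249.2]),
([-.383,.390,.158,1.339,.001,3.005],[583.4,-155.2,351.9]),
([-.511,.128,-1.25,-1.141,.258,3.076],[588.7,-162.3,343.1]),
([-.504,.697,-1.293,-1.925,.262,3.12],[617.9,-172.5,279.7])]
x0=np.array([300,0,400,0,400,0,60,0,-60,200.])
def res(P): return np.r_[np.concatenate([fk(q,P)[0]-p for q,p in D]),0.02*(P-x0)*[1,1,1,100,1,1,1,1,1,1]]
P=least_squares(res,x0).x
E
python3 - <<'E'
from kin import *
print(P.round(1)); 
for q,p in D: print((fk(q,P)[0]-p).round(1), fk(q,P)[1].round(3))
E
```

```text
[303.4   1.3 513.8   0.  397.6  68.9 117.9  -0.6  73.7 284.5]
[ 0.1 -0.   0.2] [-0.001  0.002 -1.   ]
[-0.1 -0.1 -0.2] [ 0.     0.001 -1.   ]
[ 0.  -0.1 -0.1] [ 0.945 -0.237 -0.227]
[-0.1  0.1  0. ] [ 0.969 -0.239 -0.063]
```

```bash
cat >>kin.py <<'E'
lo=np.array([-2.65,-.97,-1.3,-1.93,-1.47]);hi=np.array([2.65,1.79,1.35,2.1,1.37])
def ik(p,hd,pi):
    h,q=np.radians([hd,pi]); z=np.array([np.cos(h)*np.cos(q),np.sin(h)*np.cos(q),-np.sin(q)]); best=None
    for s in ([0,.4,-.5,-.5,0],[-.5,.4,-.5,0,-.3],[.5,.6,-1,-1,-.8]):
        r=least_squares(lambda q:np.r_[fk(q,P)[0]-p,300*(fk(q,P)[1]-z)],s,bounds=(lo,hi))
        if best is None or r.cost<best.cost:best=r
    return best.x,np.sqrt(2*best.cost)
E
python3 - <<'E'
from kin import *
for z in (168,290):
  for hd in (-14,-30,-45,-60,20,40):
    for pi in (0,15,30,45):
        q,c=ik([586,-161,z],hd,pi); print(z,hd,pi,round(c,1),q.round(2))
E
```

```text
168 -14 0 68.4 [-0.52  0.85 -1.29 -1.93  0.29]
168 -14 15 15.7 [-0.5   0.83 -1.3  -1.85  0.25]
168 -14 30 0.0 [-0.49  0.42 -1.22 -1.1   0.21]
168 -14 45 0.0 [-0.46  0.23 -0.99 -0.42  0.15]
168 -30 0 60.6 [-0.22  0.87 -1.24 -1.93 -0.35]
168 -30 15 0.3 [-0.28  0.84 -1.3  -1.87 -0.24]
168 -30 30 0.0 [-0.3   0.43 -1.19 -1.08 -0.19]
168 -30 45 0.0 [-0.32  0.24 -0.97 -0.42 -0.14]
168 -45 0 36.6 [-0.06  0.94 -1.13 -1.93 -0.77]
168 -45 15 0.0 [-0.1   0.76 -1.18 -1.61 -0.65]
168 -45 30 0.0 [-0.15  0.42 -1.08 -0.88 -0.54]
168 -45 45 0.0 [-0.21  0.28 -0.89 -0.29 -0.4 ]
168 -60 0 10.4 [ 0.03  1.01 -0.99 -1.93 -1.09]
168 -60 15 0.0 [ 0.01  0.68 -1.01 -1.2  -1.  ]
168 -60 30 0.0 [-0.05  0.44 -0.9  -0.52 -0.82]
168 -60 45 0.0 [-0.13  0.34 -0.74 -0.05 -0.6 ]
168 20 0 17.1 [-0.87  0.99 -1.09 -1.93  1.23]
168 20 15 0.0 [-0.84  0.64 -1.09 -1.11  1.11]
168 20 30 0.0 [-0.78  0.39 -0.95 -0.42  0.9 ]
168 20 45 0.0 [-0.69  0.3  -0.79  0.01  0.65]
168 40 0 55.4 [-0.83  1.02 -0.97 -1.93  1.37]
168 40 15 0.0 [-0.88  0.64 -0.6   0.35  1.31]
168 40 30 0.0 [-0.82  0.51 -0.59  0.38  1.04]
168 40 45 0.0 [-0.73  0.4
[... 437 characters left out ...]
0.7 ]
290 -45 15 0.0 [-0.1   0.32 -1.14 -1.13 -0.65]
290 -45 30 0.0 [-0.15  0.1  -0.95 -0.44 -0.54]
290 -45 45 0.0 [-0.21  0.06 -0.73  0.08 -0.4 ]
290 -60 0 0.0 [ 0.03  0.71 -1.05 -1.76 -1.07]
290 -60 15 0.0 [ 0.01  0.35 -0.96 -0.81 -1.  ]
290 -60 30 0.0 [-0.05  0.19 -0.78 -0.15 -0.82]
290 -60 45 0.0 [-0.13  0.15 -0.59  0.28 -0.6 ]
290 20 0 0.0 [-0.86  0.72 -1.16 -1.87  1.21]
290 20 15 0.0 [-0.84  0.27 -1.03 -0.68  1.11]
290 20 30 0.0 [-0.78  0.13 -0.82 -0.03  0.9 ]
290 20 45 0.0 [-0.69  0.11 -0.63  0.36  0.65]
290 40 0 55.4 [-0.83  0.71 -1.03 -1.73  1.37]
290 40 15 0.0 [-0.88  0.44 -0.53  0.63  1.31]
290 40 30 0.0 [-0.82  0.33 -0.47  0.68  1.04]
290 40 45 0.0 [-0.73  0.28 -0.38  0.77  0.78]
```

```bash
cat >>kin.py <<'E'
def j6(q,x):
    t=q[1]-q[2]+q[3]; M=(Rn.from_euler('z',q[0])*Rn.from_euler('y',t)*Rn.from_euler('z',q[4])).as_matrix()
    z0=M[:,0];x0=-M[:,2];y0=np.cross(z0,x0); return np.arctan2(x@y0,x@x0)
def xax(hd,pi):
    h,q=np.radians([hd,pi]); return np.array([np.cos(h)*np.sin(q),np.sin(h)*np.sin(q),np.cos(q)])
E
python3 - <<'E'
from kin import *
for z in (168,260):
  for hd in (-10,-14,-20,-25,-30,-40):
    for pi in (20,25):
        q,c=ik([586,-161,z],hd,pi); print(z,hd,pi,round(c,1),q.round(2),j6(q,xax(hd,pi)).round(3))
print('inv')
for p in ([640,-176,400],[700,-190,400],[700,-190,450],[740,-200,400],[700,-190,350]):
  for hd in (-14,-20,-25,-30):
    for pi in (-20,-25):
        q,c=ik(p,hd,pi); print(p,hd,pi,round(c,1),q.round(2),j6(q,-xax(hd,pi)).round(3))
E
```

```text
168 -10 20 4.1 [-0.56  0.68 -1.3  -1.59  0.36] 3.002
168 -10 25 0.0 [-0.55  0.54 -1.27 -1.34  0.34] 2.978
168 -14 20 6.5 [-0.5   0.68 -1.3  -1.61  0.24] 3.049
168 -14 25 0.0 [-0.5   0.55 -1.28 -1.37  0.23] 3.033
168 -20 20 5.6 [-0.42  0.68 -1.3  -1.63  0.06] 3.118
168 -20 25 0.0 [-0.42  0.55 -1.27 -1.39  0.06] 3.112
168 -25 20 1.0 [-0.35  0.7  -1.3  -1.64 -0.08] -3.112
168 -25 25 0.0 [-0.36  0.55 -1.26 -1.37 -0.07] -3.107
168 -30 20 0.0 [-0.29  0.69 -1.28 -1.61 -0.22] -3.059
168 -30 25 0.0 [-0.29  0.54 -1.24 -1.34 -0.21] -3.042
168 -40 20 0.0 [-0.17  0.65 -1.21 -1.46 -0.5 ] -2.943
168 -40 25 0.0 [-0.18  0.53 -1.17 -1.2  -0.47] -2.904
260 -10 20 0.0 [-0.56  0.28 -1.26 -1.17  0.36] 3.004
260 -10 25 0.0 [-0.55  0.18 -1.19 -0.9   0.34] 2.978
260 -14 20 0.0 [-0.5   0.29 -1.27 -1.2   0.24] 3.051
260 -14 25 0.0 [-0.5   0.18 -1.2  -0.93  0.23] 3.033
260 -20 20 0.0 [-0.42  0.29 -1.27 -1.21  0.07] 3.117
260 -20 25 0.0 [-0.42  0.18 -1.2  -0.95  0.06] 3.112
260 -25 20 0.0 [-0.35  0.3  -1.25 -1.2  -0.08] -3.113
260 -25 25 0.0 [-0.36  0.19 -1.19 -0.94 -0.07] -3.107
260 -30 20 0.0 [-0.29  0.3  -1.2
[... 2220 characters left out ...]
3 -0.12] -0.039
[740, -200, 400] -30 -20 15.3 [-0.27  0.73 -0.88 -1.93 -0.24] -0.078
[740, -200, 400] -30 -25 37.9 [-0.27  0.74 -0.85 -1.93 -0.25] -0.083
[700, -190, 350] -14 -20 51.7 [-0.43  0.71 -1.02 -1.93  0.18] 0.039
[700, -190, 350] -14 -25 74.2 [-0.43  0.71 -1.   -1.93  0.17] 0.042
[700, -190, 350] -20 -20 50.6 [-0.37  0.71 -1.01 -1.93  0.01] 0.005
[700, -190, 350] -20 -25 73.0 [-0.36  0.71 -0.99 -1.93 -0.  ] 0.005
[700, -190, 350] -25 -20 49.1 [-0.31  0.72 -1.   -1.93 -0.13] -0.024
[700, -190, 350] -25 -25 71.6 [-0.31  0.72 -0.98 -1.93 -0.14] -0.026
[700, -190, 350] -30 -20 47.3 [-0.26  0.73 -0.98 -1.93 -0.27] -0.055
[700, -190, 350] -30 -25 69.9 [-0.26  0.73 -0.95 -1.93 -0.28] -0.06
```

```bash
python3 - <<'E'
from h import *
plan([587,-161.5,240],frame(-14,23),6)
from kin import ik
for p in ([740,-200,500],[740,-200,550],[700,-190,550],[680,-185,520]): q,c=ik(p,-14,-23); print(p,round(c,1),q.round(2))
E
```

```text
[-6.93, -0.58, -5.01, -0.02, -3.24, 0.05]
[-7.21, -0.57, -4.61, -0.02, -3.24, 0.05]
[-7.46, -0.56, -4.2, -0.02, -3.24, 0.05]
[-7.68, -0.55, -3.77, -0.02, -3.24, 0.05]
[-7.88, -0.54, -3.33, -0.02, -3.24, 0.05]
[-8.06, -0.54, -2.88, -0.02, -3.24, 0.05]
[740, -200, 500] 0.0 [-0.42  0.58 -0.89 -1.88  0.16]
[740, -200, 550] 0.0 [-0.42  0.46 -0.87 -1.74  0.16]
[700, -190, 550] 0.0 [-0.44  0.42 -0.97 -1.8   0.18]
[680, -185, 520] 1.0 [-0.45  0.48 -1.04 -1.93  0.18]
```

```bash
python3 -m handwheel '[[0,-7,-0.5,-5,0,-3.3,0.05],[0,-7.2,-0.5,-4.5,0,-3.3,0.05],[0,-7.5,-0.5,-4.2,0,-3.2,0.05],[0,-7.7,-0.5,-3.8,0,-3.2,0.05],[0,-7.9,-0.5,-3.3,0,-3.2,0.05],[0,-8,-0.5,-2.9,0,-3.2,0.05],[0,0,0,0,0,0,0],[0,0,0,0,0,0,0]]' >/dev/null
python3 - <<'E'
from h import *
st()
s=sense();p,d=grab_frame("wrist");cv2.imwrite("pics/w1.png",p[:,:,::-1]);P=cloud("wrist",d,s)
m=(d>0)&(P[...,2]>196)&(P[...,2]<214)&(np.hypot(P[...,0]-585,P[...,1]+161)<60)
Q=P[m];print(len(Q),cv2.minEnclosingCircle(Q[:,:2].astype(np.float32)),np.median(Q[:,2]))
plan([587,-161.5,162],frame(-14,23),6)
E
```

```text
t 4.9 p [ 589.1 -162.2  242.6] x [ 0.375 -0.092  0.922] z [ 0.895 -0.221 -0.387] q [-0.501  0.293 -1.243 -1.127  0.239  3.039] F [ 0.1 -0.6  0.1] w 85.4 0.0
7214 ((586.4879150390625, -162.80642700195312), 26.413122177124023) 204.50274878382794
[-12.34, -0.03, 4.84, -0.02, -0.03, 0.01]
[-12.33, -0.03, 4.85, -0.02, -0.03, 0.01]
[-12.33, -0.03, 4.85, -0.02, -0.03, 0.01]
[-12.33, -0.03, 4.86, -0.02, -0.03, 0.01]
[-12.33, -0.03, 4.87, -0.02, -0.03, 0.01]
[-12.32, -0.03, 4.87, -0.02, -0.03, 0.01]
```

View pics/w1.png

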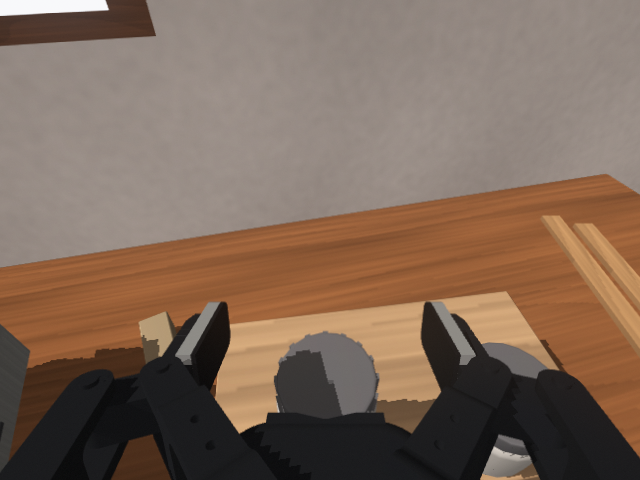

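The cap is at (327,372), midway between the pads (228 and 428), so the approach is centred and I can descend.

```bash
python3 -m handwheel '[[0,-12,0,4.8,0,0,0],[0,-12,0,4.8,0,0,0],[0,-12,0,4.8,0,0,0],[0,-12,0,4.8,0,0,0],[0,-12,0,4.8,0,0,0],[0,-12,0,4.8,0,0,0],[0,-3,0,1.2,0,0,0],[0,0,0,0,0,0,0],[0,0,0,0,0,0,0]]'
python3 - <<'E'
from h import *
st()
E
```

```text
clock: 5.85
eef_pos: [586.6, -161.4, 158.9]
ee_rot: [0.828, -0.101, 0.548, 0.066]
wrist_force: [0.4, 0.3, 0.4]
gripper_width: 85.5
gripper_force: 0.0
t 5.85 p [ 586.6 -161.4  158.9] x [ 0.38  -0.095  0.92 ] z [ 0.893 -0.22  -0.392] q [-0.503  0.642 -1.295 -1.522  0.24   3.038] F [0.4 0.3 0.4] w 85.5 0.0
```

```bash
python3 -m handwheel '[[0.2,1,0,-0.4,0,0,0],[0.3,1,0,-0.4,0,0,0],[0.4,0,0,0,0,0,0],[0.5,0,0,0,0,0,0],[0.6,0,0,0,0,0,0],[0.6,0,0,0,0,0,0],[0.6,0,0,0,0,0,0]]' 40
python3 - <<'E'
from h import *
st()
E
```

```text
clock: 6.55
eef_pos: [587.0, -161.7, 162.4]
ee_rot: [0.827, -0.101, 0.549, 0.067]
wrist_force: [-3.6, -1.0, 6.7]
gripper_width: 53.9
gripper_force: 41.4
t 6.55 p [ 587.  -161.7  162.4] x [ 0.378 -0.094  0.921] z [ 0.894 -0.221 -0.389] q [-0.503  0.631 -1.295 -1.514  0.239  3.038] F [-3.6 -1.   6.7] w 53.9 41.4
```

```bash
python3 -m handwheel '[[0.7,4.6,0,-2,0,0,0],[0.7,9.2,0,-3.9,0,0,0],[0.7,13.8,0,-5.8,0,0,0],[0.7,18.4,0,-7.8,0,0,0],[0.7,18.4,0,-7.8,0,0,0],[0.7,18.4,0,-7.8,0,0,0],[0.7,18.4,0,-7.8,0,0,0],[0.7,18.4,0,-7.8,0,0,0],[0.7,0,0,0,0,0,0]]' 50
python3 - <<'E'
from h import *
st()
plan([740,-200,540],frame(-14,0),12)
E
```

```text
clock: 7.45
eef_pos: [587.1, -161.4, 293.9]
ee_rot: [0.827, -0.1, 0.549, 0.067]
wrist_force: [-0.3, -0.4, -1.9]
gripper_width: 53.6
gripper_force: 52.8
t 7.45 p [ 587.1 -161.4  293.9] x [ 0.377 -0.093  0.922] z [ 0.895 -0.22  -0.388] q [-0.502  0.101 -1.186 -0.876  0.24   3.038] F [-0.3 -0.4 -1.9] w 53.6 52.8
[24.0, 0.08, 4.15, -0.01, 1.9, 0.0]
[23.85, 0.08, 4.94, -0.01, 1.9, 0.0]
[23.67, 0.07, 5.73, -0.01, 1.9, 0.0]
[23.47, 0.07, 6.52, -0.01, 1.9, 0.0]
[23.24, 0.07, 7.29, -0.01, 1.9, 0.0]
[22.99, 0.07, 8.06, -0.01, 1.9, 0.0]
[22.71, 0.06, 8.82, -0.01, 1.9, 0.0]
[22.4, 0.06, 9.57, -0.01, 1.9, 0.0]
[22.07, 0.06, 10.31, -0.01, 1.9, 0.0]
[21.72, 0.05, 11.03, -0.01, 1.9, 0.0]
[21.34, 0.05, 11.75, -0.01, 1.9, 0.0]
[20.93, 0.04, 12.45, -0.01, 1.9, 0.0]
```

```bash
python3 -m handwheel '[[0.7,24,0,4,0,1.9,0],[0.7,24,0,5,0,1.9,0],[0.7,23.7,0,5.7,0,1.9,0],[0.7,23.5,0,6.5,0,1.9,0],[0.7,23.2,0,7.3,0,1.9,0],[0.7,23,0,8,0,1.9,0],[0.7,22.7,0,8.8,0,1.9,0],[0.7,22.4,0,9.6,0,1.9,0],[0.7,22,0,10.3,0,1.9,0],[0.7,21.7,0,11,0,1.9,0]]' >/dev/null
python3 -m handwheel '[[0.7,21.3,0,11.7,0,1.9,0],[0.7,21,0,12.4,0,1.9,0],[0.7,0,0,0,0,0,-4],[0.7,0,0,0,0,0,-8],[0.7,0,0,0,0,0,-8],[0.7,0,0,0,0,0,-8],[0.7,0,0,0,0,0,-8],[0.7,0,0,0,0,0,-8],[0.7,0,0,0,0,0,-8],[0.7,0,0,0,0,0,-8]]'
python3 - <<'E'
from h import *
st()
E
```

```text
clock: 9.45
eef_pos: [741.5, -199.7, 536.3]
ee_rot: [0.651, 0.279, 0.563, 0.425]
wrist_force: [-0.6, -0.4, -2.6]
gripper_width: 53.7
gripper_force: 52.9
t 9.45 p [ 741.5 -199.7  536.3] x [0.21  0.842 0.496] z [ 0.971 -0.239 -0.004] q [-0.429  0.123 -0.799 -0.918  0.187  2.089] F [-0.6 -0.4 -2.6] w 53.7 52.9
```

```bash
python3 -m handwheel '[[0.7,0,0,0,0,0,-8],[0.7,0,0,0,0,0,-8],[0.7,0,0,0,0,0,-8],[0.7,0,0,0,0,0,-8],[0.7,0,0,0,0,0,-8],[0.7,0,0,0,0,0,-8],[0.7,0,0,0,0,0,-8],[0.7,0,0,0,0,0,-8],[0.7,0,0,0,0,0,-8],[0.7,0,0,0,0,0,-8]]' >/dev/null
python3 -m handwheel '[[0.7,0,0,0,0,0,-8],[0.7,0,0,0,0,0,-8],[0.7,0,0,0,0,0,-8],[0.7,0,0,0,0,0,-8],[0.7,0,0,0,0,0,-4],[0.7,0,0,0,0,-6,0],[0.7,0,0,0,0,-6,0],[0.7,0,0,0,0,-6,0],[0.7,0,0,0,0,-5,0],[0.7,0,0,0,0,0,0]]'
python3 - <<'E'
from h import *
st()
J=frame(-14,23).inv().apply([0,0,1]); print('jar axis',Rn.from_quat(sense()['ee_rot']).apply(J).round(3))
E
```

```text
clock: 11.45
eef_pos: [743.2, -200.4, 529.7]
ee_rot: [0.097, 0.554, -0.08, 0.823]
wrist_force: [0.6, 0.9, -3.2]
gripper_width: 54.1
gripper_force: 53.0
t 11.45 p [ 743.2 -200.4  529.7] x [ 0.374 -0.024 -0.927] z [ 0.896 -0.249  0.368] q [-0.406  0.489 -0.88  -1.749  0.125  0.127] F [ 0.6  0.9 -3.2] w 54.1 53.0
jar axis [-0.005  0.075 -0.997]
```

```bash
python3 -m handwheel '[[0.7,0,0,0,0,0,-4],[0.7,0,0,0,0,0,0],[0.7,0,0,0,0,0,0],[0.7,0,0,0,0,0,0],[0.7,0,0,0,0,0,0],[0.7,0,0,0,0,0,0],[0.7,0,0,0,0,0,0],[0.7,0,0,0,0,0,0],[0.7,0,0,0,0,0,0],[0.7,0,0,0,0,0,0]]' >/dev/null
python3 -m handwheel '[[0.7,0,0,0,0,0,0],[0.7,0,0,0,0,0,0],[0.7,0,0,0,0,0,0],[0.7,0,0,0,0,0,0],[0.7,0,0,0,0,0,4],[0.7,0,0,0,0,6,0],[0.7,0,0,0,0,6,0],[0.7,0,0,0,0,6,0],[0.7,0,0,0,0,5,0],[0.7,0,0,0,0,0,4]]' >/dev/null
python3 -m handwheel '[[0.7,0,0,0,0,0,8],[0.7,0,0,0,0,0,8],[0.7,0,0,0,0,0,8],[0.7,0,0,0,0,0,8],[0.7,0,0,0,0,0,8],[0.7,0,0,0,0,0,8],[0.7,0,0,0,0,0,8],[0.7,0,0,0,0,0,8],[0.7,0,0,0,0,0,8],[0.7,0,0,0,0,0,8]]' >/dev/null
python3 -m handwheel '[[0.7,0,0,0,0,0,8],[0.7,0,0,0,0,0,8],[0.7,0,0,0,0,0,8],[0.7,0,0,0,0,0,8],[0.7,0,0,0,0,0,8],[0.7,0,0,0,0,0,8],[0.7,0,0,0,0,0,8],[0.7,0,0,0,0,0,8],[0.7,0,0,0,0,0,8],[0.7,0,0,0,0,0,4]]' >/dev/null
python3 - <<'E'
from h import *
st()
plan([587,-161.7,290],frame(-14,23),13)
E
```

```text
t 15.45 p [ 741.1 -200.   535.9] x [0.075 0.261 0.963] z [ 0.971 -0.24  -0.01 ] q [-0.429  0.119 -0.797 -0.905  0.187  2.865] F [-0.  -0.3 -2.9] w 53.4 53.0
[-18.33, -5.18, -12.01, 0.23, -1.71, 1.2]
[-18.78, -4.83, -11.44, 0.23, -1.71, 1.2]
[-19.21, -4.48, -10.85, 0.23, -1.71, 1.2]
[-19.62, -4.12, -10.26, 0.23, -1.71, 1.2]
[-20.0, -3.74, -9.65, 0.23, -1.71, 1.2]
[-20.35, -3.36, -9.03, 0.23, -1.71, 1.2]
[-20.68, -2.97, -8.4, 0.23, -1.71, 1.2]
[-20.98, -2.56, -7.77, 0.23, -1.71, 1.2]
[-21.25, -2.15, -7.13, 0.23, -1.71, 1.2]
[-21.5, -1.73, -6.48, 0.23, -1.71, 1.2]
[-21.71, -1.31, -5.83, 0.23, -1.71, 1.2]
[-21.9, -0.87, -5.17, 0.23, -1.71, 1.2]
[-22.06, -0.43, -4.51, 0.23, -1.71, 1.2]
```

```bash
python3 -m handwheel '[[0.7,-18.3,-5.2,-12,0.2,-1.7,1.2],[0.7,-18.8,-4.8,-11.4,0.2,-1.7,1.2],[0.7,-19.2,-4.5,-10.8,0.2,-1.7,1.2],[0.7,-19.6,-4.1,-10.3,0.2,-1.7,1.2],[0.7,-20,-3.7,-9.7,0.2,-1.7,1.2],[0.7,-20.3,-3.4,-9,0.2,-1.7,1.2],[0.7,-20.7,-3,-8.4,0.2,-1.7,1.2],[0.7,-21,-2.6,-7.8,0.2,-1.7,1.2],[0.7,-21.2,-2.2,-7.1,0.2,-1.7,1.2],[0.7,-21.5,-1.7,-6.5,0.2,-1.7,1.2]]' >/dev/null
python3 -m handwheel '[[0.7,-21.7,-1.3,-5.8,0.2,-1.7,1.2],[0.7,-21.9,-0.9,-5.2,0.2,-1.7,1.2],[0.7,-22,-0.4,-4.5,0.2,-1.7,1.2],[0.7,0,0,0,0,0,0],[0.7,0,0,0,0,0,0]]' >/dev/null
python3 - <<'E'
from h import *
st()
R1=Rn.from_quat([.827,-.101,.549,.067])
plan([587,-161.7,230],R1,5)
E
```

```text
t 16.95 p [ 588.  -162.8  290.2] x [ 0.375 -0.091  0.922] z [ 0.893 -0.23  -0.386] q [-0.497  0.118 -1.191 -0.902  0.226  3.04 ] F [ 0.7  0.  -1.9] w 53.8 52.9
[-11.2, -0.21, 4.43, 0.09, -0.03, 0.02]
[-11.2, -0.2, 4.43, 0.09, -0.03, 0.02]
[-11.2, -0.19, 4.44, 0.09, -0.03, 0.02]
[-11.2, -0.18, 4.44, 0.09, -0.03, 0.02]
[-11.19, -0.17, 4.45, 0.09, -0.03, 0.02]
```

```bash
python3 -m handwheel '[[0.7,-12,-0.2,4.8,0.1,0,0],[0.7,-12,-0.2,4.8,0.1,0,0],[0.7,-12,-0.2,4.8,0.1,0,0],[0.7,-12,-0.2,4.8,0.1,0,0],[0.7,-12,-0.2,4.8,0.1,0,0],[0.7,-12,0,4.8,0,0,0],[0.7,-12,0,4.8,0,0,0],[0.7,-12,0,4.8,0,0,0],[0.7,-6,0,2.4,0,0,0],[0.7,0,0,0,0,0,0]]' >/dev/null
python3 - <<'E'
from h import *
st()
R1=Rn.from_quat([.827,-.101,.549,.067])
plan([587,-161.7,164],R1,5)
E
```

```text
t 17.95 p [ 587.3 -161.9  180. ] x [ 0.375 -0.091  0.923] z [ 0.896 -0.221 -0.386] q [-0.503  0.56  -1.291 -1.442  0.241  3.038] F [ 0.7 -0.1 -3. ] w 53.5 52.9
[-2.97, -0.02, 1.17, -0.01, -0.03, 0.02]
[-2.97, -0.02, 1.18, -0.01, -0.03, 0.02]
[-2.97, -0.02, 1.18, -0.01, -0.03, 0.02]
[-2.97, -0.02, 1.18, -0.01, -0.03, 0.02]
[-2.97, -0.02, 1.18, -0.01, -0.03, 0.02]
```

```bash
python3 -m handwheel '[[0.7,-2.8,0,1.2,0,0,0],[0.7,-2.8,0,1.2,0,0,0],[0.7,-2.8,0,1.2,0,0,0],[0.7,-1.8,0,0.8,0,0,0],[0.7,-1.4,0,0.6,0,0,0],[0.7,-0.9,0,0.4,0,0,0],[0.7,-0.9,0,0.4,0,0,0],[0.7,0,0,0,0,0,0]]'
```

```text
clock: 18.75
eef_pos: [586.5, -161.4, 165.7]
ee_rot: [0.827, -0.1, 0.55, 0.067]
wrist_force: [-0.7, 0.5, -3.0]
gripper_width: 53.9
gripper_force: 52.9
```

```bash
python3 -m handwheel '[[0.7,-0.9,0,0.4,0,0,0],[0.7,-0.5,0,0.2,0,0,0],[0.7,0,0,0,0,0,0]]'
```

```text
clock: 19.05
eef_pos: [586.7, -161.5, 164.2]
ee_rot: [0.827, -0.1, 0.55, 0.067]
wrist_force: [0.8, -0.0, -2.6]
gripper_width: 53.9
gripper_force: 52.9
```

```bash
python3 -m handwheel '[[0.7,-0.7,0,0.3,0,0,0],[0.7,-0.7,0,0.3,0,0,0],[0.7,0,0,0,0,0,0]]'
```

```text
clock: 19.35
eef_pos: [586.7, -161.5, 162.6]
ee_rot: [0.827, -0.1, 0.55, 0.067]
wrist_force: [-0.1, 0.6, -2.8]
gripper_width: 53.7
gripper_force: 52.9
```

```bash
python3 -m handwheel '[[0.7,-0.5,0,0.2,0,0,0],[0.7,-0.4,0,0.2,0,0,0],[0.7,0,0,0,0,0,0]]'
```

```text
clock: 19.65
eef_pos: [587.0, -161.5, 162.4]
ee_rot: [0.826, -0.1, 0.55, 0.067]
wrist_force: [-1.1, 0.2, 1.7]
gripper_width: 53.7
gripper_force: 53.0
```

```bash
python3 -m handwheel '[[0.7,0,0,0,0,0,0],[0.7,0,0,0,0,0,0],[0.3,0,0,0,0,0,0],[0.2,0,0,0,0,0,0],[0,0,0,0,0,0,0],[0,0,0,0,0,0,0],[0,0,0,0,0,0,0],[0,0,0,0,0,0,0]]' 20
python3 - <<'E'
from h import *
st()
p,d=grab_frame("scene");cv2.imwrite("pics/s2.png",cv2.resize(p[130:330,140:400,::-1],None,fx=2.5,fy=2.5))
E
```

```text
clock: 20.45
eef_pos: [586.8, -161.5, 161.7]
ee_rot: [0.827, -0.1, 0.55, 0.067]
wrist_force: [-0.7, -0.2, -0.2]
gripper_width: 85.6
gripper_force: 0.0
t 20.45 p [ 586.8 -161.5  161.7] x [ 0.376 -0.092  0.922] z [ 0.895 -0.221 -0.387] q [-0.503  0.639 -1.297 -1.526  0.24   3.038] F [-0.7 -0.2 -0.2] w 85.6 0.0
```

View pics/s2.png

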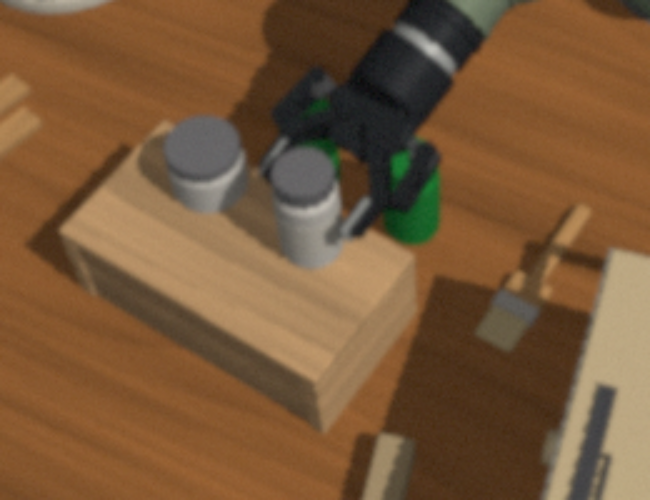

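```bash
python3 -m handwheel '[[0,4.6,0,-2,0,0,0],[0,9.2,0,-3.9,0,0,0],[0,18.4,0,-7.8,0,0,0],[0,23,0,-9.7,0,0,0],[0,23,0,-9.7,0,0,0],[0,23,0,-9.7,0,0,0],[0,23,0,-9.7,0,0,0],[0,23,0,-9.7,0,0,0],[0,23,0,-9.7,0,0,0]]' >/dev/null
python3 - <<'E'
from h import *
from scipy.optimize import minimize
st()
for n in ("top","scene"):
    f=np.load(n+"0.npz"); P=cloud(n,f['d']).reshape(-1,3); P=P[(f['d'].ravel()>0)]
    Q=P[(abs(P[:,2]-205)<3)&(P[:,0]>495)&(P[:,0]<730)&(P[:,1]>60)&(P[:,1]<400)]  # lid top
    b=cv2.minAreaRect(Q[:,:2].astype(np.float32)); print(n,'lid',b,np.round(cv2.boxPoints(b),1).tolist())
    a=np.radians(10.4); ex=np.array([np.cos(a),np.sin(a)]);ey=np.array([-ex[1],ex[0]])
    X=P[:,:2]@ex;Y=P[:,:2]@ey
    H=(P[:,2]>186)&(P[:,2]<200)&(P[:,0]<500)&(P[:,1]>120)&(P[:,1]<300)
    yc=np.median(Y[H]); c=H&(abs(Y-yc)<40)
    x=X[c];y=Y[c];k=np.polyfit(y,x,1);print('bar x,y range',np.percentile(x,[1,10,50,90,99]).round(1),np.percentile(Y[H],[1,50,99]).round(1),'slope',k,'ztop',np.percentile(P[c,2],[50,90]).round(1),'mid',(ex*np.median(x)+ey*(Y[H].min()+Y[H].max())/2).round(1),c.sum())
    L=(abs(P[:,2]-205)<3)&(P[:,1]>60)&(P[:,1]<400)&(P[:,0]>440)
    print('lid X',np.histogram(X[L],bins=np.arange(480,820,10)), 'Y',np.percentile(Y[L],[.5,99.5]))
E
```

```text
t 21.4 p [ 585.6 -160.7  348. ] x [ 0.375 -0.091  0.922] z [ 0.896 -0.221 -0.386] q [-0.503 -0.058 -1.11  -0.643  0.24   3.038] F [ 1.1 -0.3  0.1] w 85.7 0.0
top lid ((633.455810546875, 239.18553161621094), (240.1034393310547, 260.1317138671875), 10.587504386901855) [[491.6000061035156, 345.0], [539.2999877929688, 89.30000305175781], [775.4000244140625, 133.39999389648438], [727.5999755859375, 389.1000061035156]]
bar x,y range [480.3 481.4 487.1 493.7 495.1] [ 56.  127.5 184. ] slope [-1.61970206e-03  4.87556384e+02] ztop [191.2 193.7] mid [457.4 205.9] 318
lid X (array([  0,   0,   0,   0,   0,   0, 155, 634, 629, 623, 609, 622, 615,
       615, 610, 590, 600, 583, 596, 546, 527, 530, 532, 513, 513, 514,
       488, 486, 497, 464, 272,  25,   3]), array([480, 490, 500, 510, 520, 530, 540, 550, 560, 570, 580, 590, 600,
       610, 620, 630, 640, 650, 660, 670, 680, 690, 700, 710, 720, 730,
       740, 750, 760, 770, 780, 790, 800, 810])) Y [ -6.60970191 247.46471717]
scene lid ((633.89453125, 237.77142333984375), (240.0779571533203, 260.39361572265625), 10.204832077026367) [[492.70001220703125, 344.6000061035156], [538.7999877929688, 88.4000015258789], [775.0999755859375, 130.89999389648438], [729.0, 387.20001220703125]]
bar x,y range [479.7 483.6 489.8 494.3 496.1] [ 55.  127.6 182.8] slope [-8.50346446e-03  4.90349272e+02] ztop [191.6 194.8] mid [460.4 205.1] 283
lid X (array([  0,   0,   0,   0,   0,   0,  57, 520, 525, 532, 542, 576, 567,
       598, 601, 592, 625, 633, 617, 590, 613, 612, 627, 635, 610, 631,
       637, 657, 656, 682, 540,  41,   6]), array([480, 490, 500, 510, 520, 530, 540, 550, 560, 570, 580, 590, 600,
       610, 620, 630, 640, 650, 660, 670, 680, 690, 700, 710, 720, 730,
       740, 750, 760, 770, 780, 790, 800, 810])) Y [ -8.68669093 247.32344944]
```

```bash
cat >>h.py <<'E'
ex=np.array([np.cos(np.radians(10.4)),np.sin(np.radians(10.4)),0]);ey=np.array([-ex[1],ex[0],0]);Z=np.array([0,0,1.])
B0=np.array([457.5,206,185]);HG=B0+308*ex-20*Z
def bar(th): c,s=np.cos(th),np.sin(th); return HG+(-308*c+20*s)*ex+(308*s+20*c)*Z
def lidR(tilt): c,s=np.cos(tilt),np.sin(tilt); z=-s*ex-c*Z; return Rn.from_matrix(np.c_[ey,np.cross(z,ey),z])
def ang(p): d=p-HG; return np.arctan2(d@Z,-(d@ex))-np.arctan2(20,308)
E
python3 - <<'E'
from h import *
from kin import ik,j6
for th in (0,.3,.45,.56):
  for t in (0,th/2,th):
    q,c=ik(bar(th),10.4,90+np.degrees(t)); print(th,round(t,2),bar(th).round(1),round(c,1),q.round(2),j6(q,ey).round(2))
q,c=ik([457.5,206,330],10.4,90);print(c,q.round(2))
plan([457.5,206,330],lidR(0),16)
E
```

```text
0 0 [457.5 206.  185. ] 0.0 [ 0.28  0.29 -0.42  0.86 -0.  ] 1.66
0 0.0 [457.5 206.  185. ] 0.0 [ 0.28  0.29 -0.42  0.86 -0.  ] 1.66
0 0 [457.5 206.  185. ] 0.0 [ 0.28  0.29 -0.42  0.86 -0.  ] 1.66
0.3 0 [476.8 209.6 275.1] 0.0 [ 0.27  0.26 -0.22  1.09 -0.  ] 1.66
0.3 0.15 [476.8 209.6 275.1] 0.0 [ 0.27  0.37 -0.08  1.27  0.01] 1.65
0.3 0.3 [476.8 209.6 275.1] 0.0 [0.26 0.49 0.07 1.45 0.02] 1.65
0.45 0 [496.2 213.1 317. ] 0.0 [ 0.27  0.27 -0.1   1.2  -0.  ] 1.66
0.45 0.23 [496.2 213.1 317. ] 0.0 [0.26 0.45 0.14 1.48 0.02] 1.65
0.45 0.45 [496.2 213.1 317. ] 0.0 [0.25 0.64 0.37 1.76 0.03] 1.63
0.56 0 [514.2 216.4 345.6] 0.0 [ 0.27  0.3   0.01  1.28 -0.  ] 1.66
0.56 0.28 [514.2 216.4 345.6] 0.0 [0.26 0.53 0.32 1.64 0.02] 1.64
0.56 0.56 [514.2 216.4 345.6] 0.0 [0.25 0.78 0.65 2.   0.04] 1.63
2.8421831642519646e-14 [ 0.28  0.19 -0.17  1.21 -0.  ]
[-6.14, -20.34, -11.8, 4.12, -2.66, -6.18]
[-4.37, -21.7, -10.04, 4.12, -2.66, -6.18]
[-2.4, -22.72, -8.29, 4.12, -2.66, -6.18]
[-0.25, -23.4, -6.57, 4.12, -2.66, -6.18]
[2.03, -23.72, -4.91, 4.12, -2.66, -6.18]
[4.4, -23.67, -3.36, 4.12, -2.66, -6.18]
[6.81, -23.25, -1.93, 4.12, -2.66, -6.18]
[9.22, -22.48, -0.66, 4.12, -2.66, -6.18]
[11.59, -21.36, 0.44, 4.12, -2.66, -6.18]
[13.86, -19.92, 1.33, 4.12, -2.66, -6.18]
[16.0, -18.19, 2.01, 4.12, -2.66, -6.18]
[17.96, -16.19, 2.46, 4.12, -2.66, -6.18]
[19.71, -13.97, 2.67, 4.12, -2.66, -6.18]
[21.21, -11.57, 2.64, 4.12, -2.66, -6.18]
[22.44, -9.03, 2.37, 4.12, -2.66, -6.18]
[23.37, -6.4, 1.86, 4.12, -2.66, -6.18]
```

```bash
python3 -m handwheel '[[0,-6,-20.3,-11.8,4.1,-2.7,-6.2],[0,-4.4,-21.7,-10,4.1,-2.7,-6.2],[0,-2.4,-22.7,-8.3,4.1,-2.7,-6.2],[0,-0.2,-23.4,-6.6,4.1,-2.7,-6.2],[0,2,-23.7,-4.9,4.1,-2.7,-6.2],[0,4.4,-23.7,-3.4,4.1,-2.7,-6.2],[0,6.8,-23.2,-1.9,4.1,-2.7,-6.2],[0,9.2,-22.5,-0.7,4.1,-2.7,-6.2],[0,11.6,-21.4,0.4,4.1,-2.7,-6.2],[0,13.9,-19.9,1.3,4.1,-2.7,-6.2]]' >/dev/null
python3 -m handwheel '[[0,16,-18.2,2,4.1,-2.7,-6.2],[0,18,-16.2,2.5,4.1,-2.7,-6.2],[0,19.7,-14,2.7,4.1,-2.7,-6.2],[0,21.2,-11.6,2.6,4.1,-2.7,-6.2],[0,22.4,-9,2.4,4.1,-2.7,-6.2],[0,23.4,-6.4,1.9,4.1,-2.7,-6.2],[0,0,0,0,0,0,0],[0,0,0,0,0,0,0]]' >/dev/null
python3 - <<'E'
from h import *
st()
s=sense();p,d=grab_frame("wrist");cv2.imwrite("pics/w2.png",p[:,:,::-1]);np.savez("w2.npz",d=d,p=p,**{k:s[k] for k in('eef_pos','ee_rot')});P=cloud("wrist",d,s).reshape(-1,3);P=P[d.ravel()>0]
X=P@ex;Y=P@ey
H=(P[:,2]>183)&(P[:,2]<200)&(abs(X-B0@ex)<16)&(abs(Y-B0@ey)<45)
print(H.sum(),'expected X',(B0@ex).round(1),'bar X',np.percentile(X[H],[1,50,99]).round(1),'z',np.percentile(P[H,2],[50,98]).round(1))
plan([457.5,206,330],lidR(0),2)
E
```

```text
t 23.2 p [458.3 206.1 327.2] x [-0.18   0.984 -0.01 ] z [-0.004 -0.011 -1.   ] q [ 0.281  0.202 -0.161  1.215 -0.009  1.671] F [0.1 0.1 0.3] w 85.5 0.0
2077 expected X 487.2 bar X [479.6 487.6 495.1] z [191. 193.]
[0.38, -0.35, -1.25, -0.16, 0.28, -0.06]
[0.38, -0.34, -1.25, -0.16, 0.28, -0.06]
```

View pics/w2.png

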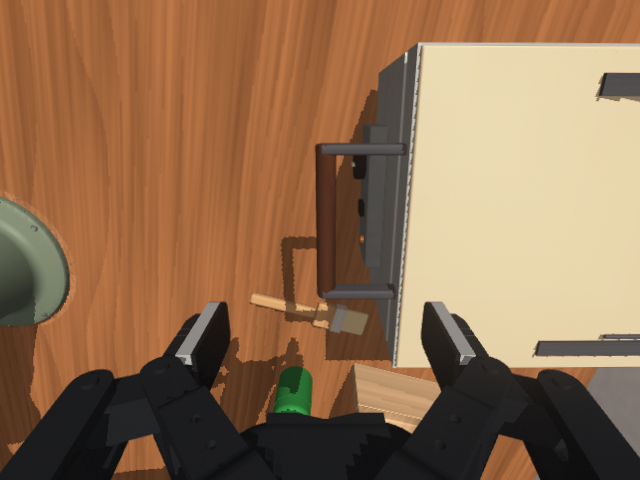

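The bar spans (327,145) to (327,295), which puts it midway between the pads. I'll set the gripper part open and descend.

```bash
python3 -m handwheel '[[0.5,0.5,-0.5,10,-0.3,0.5,-0.1],[0.5,0,0,15,0,0,0],[0.5,0,0,15,0,0,0],[0.5,0,0,15,0,0,0],[0.5,0,0,15,0,0,0],[0.5,0,0,15,0,0,0],[0.5,0,0,10,0,0,0],[0.5,0,0,0,0,0,0]]' 30
python3 - <<'E'
from h import *
st(); plan(B0,lidR(0),5)
E
```

```text
clock: 24.05
eef_pos: [457.1, 204.6, 231.8]
ee_rot: [0.641, 0.768, -0.001, -0.0]
wrist_force: [-0.6, 0.4, -0.1]
gripper_width: 42.9
gripper_force: 0.0
t 24.05 p [457.1 204.6 231.8] x [-0.179  0.984 -0.001] z [-0.002 -0.002 -1.   ] q [ 2.740e-01  2.510e-01 -3.460e-01  9.760e-01 -1.000e-03  1.665e+00] F [-0.6  0.4 -0.1] w 42.9 0.0
[0.27, 0.16, 9.36, -0.02, 0.01, -0.02]
[0.27, 0.15, 9.36, -0.02, 0.01, -0.02]
[0.27, 0.15, 9.36, -0.02, 0.01, -0.02]
[0.27, 0.14, 9.36, -0.02, 0.01, -0.02]
[0.26, 0.14, 9.36, -0.02, 0.01, -0.02]
```

```bash
python3 -m handwheel '[[0.5,0.3,0.2,9,0,0,0],[0.5,0.3,0.2,9,0,0,0],[0.5,0.3,0.2,9,0,0,0],[0.5,0.3,0.2,9,0,0,0],[0.5,0.2,0,7,0,0,0],[0.5,0,0,2,0,0,0],[0.5,0,0,0,0,0,0]]'
python3 -m handwheel '[[0.6,0,0,0,0,0,0],[0.7,0,0,0,0,0,0],[0.8,0,0,0,0,0,0],[0.9,0,0,0,0,0,0],[0.95,0,0,0,0,0,0],[0.95,0,0,0,0,0,0]]' 30
python3 - <<'E'
from h import *
st()
E
```

```text
clock: 24.75
eef_pos: [458.2, 207.2, 187.1]
ee_rot: [0.64, 0.768, -0.001, 0.0]
wrist_force: [0.8, -0.1, 0.7]
gripper_width: 42.1
gripper_force: 0.0
clock: 25.35
eef_pos: [457.5, 207.1, 187.7]
ee_rot: [0.64, 0.768, -0.001, -0.0]
wrist_force: [-5.5, 0.4, 5.1]
gripper_width: 14.8
gripper_force: 29.3
t 25.35 p [457.5 207.1 187.7] x [-0.181  0.983 -0.001] z [-0.002 -0.002 -1.   ] q [ 2.790e-01  2.940e-01 -4.090e-01  8.700e-01 -1.000e-03  1.667e+00] F [-5.5  0.4  5.1] w 14.8 29.3
```

```bash
python3 -m handwheel '[[0.95,0,0.2,-2,0.2,0,0],[0.95,0,0.3,-4,0.4,0,0],[0.95,0,0.5,-6.1,0.57,0,0],[0.95,0,0.5,-6.1,0.57,0,0],[0.95,0,0.6,-6.1,0.57,0,0],[0.95,0,0.7,-6.1,0.57,0,0],[0.95,0,0.8,-6.1,0.57,0,0],[0.95,0,0.8,-6.1,0.57,0,0],[0.95,0,0.9,-6.1,0.57,0,0],[0.95,0,1,-6.1,0.57,0,0]]' 35
python3 - <<'E'
from h import *
st(); p=sense()['eef_pos']; a=ang(p); print('ang',a.round(3),'radial err',(np.linalg.norm(p-HG-((p-HG)@ey)*ey)-308.65).round(2))
plan(bar(.38),lidR(.19),10)
E
```

```text
clock: 26.35
eef_pos: [466.0, 208.7, 242.3]
ee_rot: [0.639, 0.768, -0.036, -0.03]
wrist_force: [-5.2, -0.9, -2.0]
gripper_width: 14.8
gripper_force: 34.4
t 26.35 p [466.  208.7 242.3] x [-0.181  0.984 -0.001] z [-0.092 -0.018 -0.996] q [ 0.272  0.328 -0.215  1.122  0.007  1.661] F [-5.2 -0.9 -2. ] w 14.8 34.4
ang 0.188 radial err 0.36
[-0.12, 1.53, -5.72, 0.55, 0.01, 0.0]
[-0.12, 1.47, -5.73, 0.55, 0.01, 0.0]
[-0.12, 1.42, -5.75, 0.55, 0.01, 0.0]
[-0.12, 1.36, -5.76, 0.55, 0.01, 0.0]
[-0.12, 1.31, -5.77, 0.55, 0.01, 0.0]
[-0.12, 1.25, -5.79, 0.55, 0.01, 0.0]
[-0.12, 1.2, -5.8, 0.55, 0.01, 0.0]
[-0.11, 1.14, -5.81, 0.55, 0.01, 0.0]
[-0.11, 1.08, -5.82, 0.55, 0.01, 0.0]
[-0.11, 1.03, -5.83, 0.55, 0.01, 0.0]
```

```bash
python3 -m handwheel '[[0.95,0,1,-5.9,0.55,0,0],[0.95,0,1.1,-5.9,0.55,0,0],[0.95,0,1.1,-5.8,0.55,0,0],[0.95,0,1.2,-5.8,0.55,0,0],[0.95,0,1.3,-5.8,0.55,0,0],[0.95,0,1.3,-5.7,0.55,0,0],[0.95,0,1.4,-5.7,0.55,0,0],[0.95,0,1.4,-5.7,0.55,0,0],[0.95,0,1.5,-5.7,0.55,0,0],[0.95,0,1.5,-5.7,0.55,0,0]]'
python3 - <<'E'
from h import *
st(); p=sense()['eef_pos']; a=ang(p); print('ang',a.round(3),'radial err',(np.linalg.norm(p-HG-((p-HG)@ey)*ey)-308.65).round(2))
p,d=grab_frame("scene"); P=cloud("scene",d); X=P@ex;Y=P@ey
m=(d>0)&(X>560)&(X<760)&(Y>5)&(Y<235)&(P[...,2]>200); x,z=X[m],P[...,2][m]
for _ in range(4):
    k=np.polyfit(x,z,1); r=abs(z-np.polyval(k,x))<6; x,z=x[r],z[r]
print('lid angle from depth',np.arctan(-k[0]).round(3),len(x))
plan(bar(.53),lidR(.265),8)
E
```

```text
clock: 27.35
eef_pos: [485.4, 212.3, 298.2]
ee_rot: [0.637, 0.765, -0.074, -0.06]
wrist_force: [-8.2, -1.7, 1.5]
gripper_width: 14.2
gripper_force: 34.4
t 27.35 p [485.4 212.3 298.2] x [-0.181  0.983 -0.001] z [-0.186 -0.036 -0.982] q [0.265 0.409 0.034 1.387 0.014 1.653] F [-8.2 -1.7  1.5] w 14.2 34.4
ang 0.38 radial err 0.86
lid angle from depth 1.159 596
[-0.15, 1.94, -5.34, 0.53, 0.01, 0.0]
[-0.15, 1.9, -5.36, 0.53, 0.01, 0.0]
[-0.15, 1.85, -5.37, 0.53, 0.01, 0.0]
[-0.15, 1.8, -5.39, 0.53, 0.01, 0.0]
[-0.15, 1.75, -5.41, 0.53, 0.01, 0.0]
[-0.15, 1.7, -5.42, 0.53, 0.01, 0.0]
[-0.15, 1.64, -5.44, 0.53, 0.01, 0.0]
[-0.15, 1.59, -5.45, 0.53, 0.01, 0.0]
```

```bash
cat >lid.py <<'E'
from h import *
def lid():
    a0=ang(sense()['eef_pos'])
    for n in("scene","top"):
        p,d=grab_frame(n); P=cloud(n,d); X=P@ex;Y=P@ey
        # lid top plane passes 40 above hinge line in the lid frame
        dx=X-HG@ex; dz=P[...,2]-165
        xl=np.cos(a0)*dx-np.sin(a0)*dz; zl=np.sin(a0)*dx+np.cos(a0)*dz
        m=(d>0)&(xl>-235)&(xl<-20)&(Y>5)&(Y<235)&(abs(zl-40)<25); x,z=xl[m],zl[m]
        for t in (15,8,5,4):
            k=np.polyfit(x,z,1); r=abs(z-np.polyval(k,x))<t; x,z=x[r],z[r]
        print(n,'TCP ang',a0.round(3),'lid ang',(a0-np.arctan(k[0])).round(3),len(x),'zl at -120',np.polyval(k,-120).round(1),'extent',np.percentile(x,[1,99]).round())
if __name__=='__main__': st(); lid()
E
python3 lid.py
```

```text
t 27.4 p [485.8 212.4 299. ] x [-0.181  0.984 -0.001] z [-0.186 -0.035 -0.982] q [0.265 0.409 0.037 1.389 0.015 1.653] F [-11.2  -1.9   2.8] w 14.6 34.7
scene TCP ang 0.383 lid ang 0.367 16222 zl at -120 39.4 extent [-233.  -22.]
top TCP ang 0.383 lid ang 0.363 7832 zl at -120 38.9 extent [-232.  -22.]
```

```bash
python3 - <<'E'
from h import *
f=np.load("top0.npz"),np.load("scene0.npz")
for n,g in zip(("top","scene"),f):
    d=g['d'];P=cloud(n,d);X=P@ex-HG@ex;Y=P@ey;m=(d>0)&(X>-235)&(X<-20)&(Y>5)&(Y<235)&(abs(P[...,2]-205)<4)
    print(n,'bias at shut',-np.arctan(np.polyfit(X[m],P[...,2][m],1)[0]).round(4))
plan(HG+(bar(.53)-HG)*309.5/308.65,lidR(.265),8)
plan(HG+(bar(.576)-HG)*309.5/308.65,lidR(.288),4,p0=HG+(bar(.53)-HG)*309.5/308.65,R0=lidR(.265))
E
```

```text
top bias at shut -0.0027
scene bias at shut -0.0003
[-0.15, 1.87, -5.46, 0.53, 0.01, 0.0]
[-0.15, 1.82, -5.47, 0.53, 0.01, 0.0]
[-0.15, 1.77, -5.49, 0.53, 0.01, 0.0]
[-0.15, 1.72, -5.51, 0.53, 0.01, 0.0]
[-0.15, 1.66, -5.52, 0.53, 0.01, 0.0]
[-0.15, 1.61, -5.54, 0.53, 0.01, 0.0]
[-0.15, 1.56, -5.55, 0.53, 0.01, 0.0]
[-0.14, 1.51, -5.57, 0.53, 0.01, 0.0]
[0.0, 1.23, -3.34, 0.33, 0.0, 0.0]
[0.0, 1.21, -3.35, 0.33, 0.0, 0.0]
[0.0, 1.19, -3.35, 0.33, 0.0, 0.0]
[0.0, 1.17, -3.36, 0.33, 0.0, 0.0]
```

```bash
python3 -m handwheel '[[0.95,0,1,-3,0.3,0,0],[0.95,0,1.3,-4.5,0.5,0,0],[0.95,0,1.5,-5.5,0.53,0,0],[0.95,0,1.6,-5.5,0.53,0,0],[0.95,0,1.6,-5.5,0.53,0,0],[0.95,0,1.6,-5.5,0.53,0,0],[0.95,0,1.7,-5,0.53,0,0],[0.95,0,1.7,-4.5,0.4,0,0],[0.95,0,1.3,-3.5,0.33,0,0],[0.95,0,0,0,0,0,0]]'
python3 lid.py
```

```text
clock: 28.5
eef_pos: [507.1, 216.4, 337.8]
ee_rot: [0.634, 0.762, -0.101, -0.084]
wrist_force: [-10.7, -2.5, 7.0]
gripper_width: 14.6
gripper_force: 34.7
t 28.5 p [507.1 216.4 337.8] x [-0.181  0.983 -0.001] z [-0.256 -0.048 -0.966] q [0.26  0.501 0.262 1.594 0.019 1.646] F [-10.7  -2.5   7. ] w 14.6 34.7
scene TCP ang 0.527 lid ang 0.51 17103 zl at -120 39.2 extent [-233.  -22.]
top TCP ang 0.527 lid ang 0.506 6451 zl at -120 38.9 extent [-233.  -22.]
```

```bash
python3 -m handwheel '[[0.95,0,0.6,-2,0.2,0,0],[0.95,0,0.9,-3,0.3,0,0],[0.95,0,0.9,-3,0.3,0,0],[0.95,0,0.9,-3,0.3,0,0],[0.95,0,0.9,-3,0.3,0,0],[0.95,0,0.5,-1.5,0.1,0,0],[0.95,0,0,0,0,0,0],[0.95,0,0,0,0,0,0]]'
python3 lid.py
```

```text
clock: 29.4
eef_pos: [516.3, 218.1, 351.4]
ee_rot: [0.633, 0.76, -0.11, -0.091]
wrist_force: [-7.7, -2.3, 5.2]
gripper_width: 14.5
gripper_force: 34.5
t 29.4 p [516.3 218.1 351.4] x [-0.181  0.984 -0.001] z [-0.278 -0.052 -0.959] q [0.258 0.541 0.353 1.67  0.02  1.644] F [-7.7 -2.3  5.2] w 14.5 34.5
scene TCP ang 0.58 lid ang 0.562 17364 zl at -120 39.1 extent [-233.  -22.]
top TCP ang 0.58 lid ang 0.558 5854 zl at -120 38.9 extent [-233.  -22.]
```

```bash
python3 -m handwheel '[[0.95,0,-0.3,1,-0.1,0,0],[0.95,0,-0.6,2,-0.2,0,0],[0.95,0,-1,3,-0.3,0,0],[0.95,0,-1,3,-0.3,0,0],[0.95,0,-1,3,-0.3,0,0],[0.95,0,-1,3,-0.3,0,0],[0.95,0,-1,3,-0.3,0,0],[0.95,0,-1,3,-0.3,0,0],[0.95,0,-0.9,3,-0.3,0,0],[0.95,0,-0.9,3,-0.3,0,0]]' >/dev/null
python3 -m handwheel '[[0.95,0,-0.6,2,-0.2,0,0],[0.95,0,-0.4,1.2,-0.1,0,0],[0.95,0,0,0,0,0,0],[0.95,0,0,0,0,0,0],[0.95,0,0,0,0,0,0]]'
python3 lid.py
```

```text
clock: 31.0
eef_pos: [499.2, 214.9, 324.9]
ee_rot: [0.636, 0.763, -0.091, -0.075]
wrist_force: [-9.7, -2.3, 6.3]
gripper_width: 14.1
gripper_force: 34.6
t 31.0 p [499.2 214.9 324.9] x [-0.181  0.983 -0.001] z [-0.229 -0.043 -0.973] q [0.262 0.463 0.176 1.518 0.017 1.648] F [-9.7 -2.3  6.3] w 14.1 34.6
scene TCP ang 0.477 lid ang 0.459 16836 zl at -120 39.1 extent [-233.  -22.]
top TCP ang 0.477 lid ang 0.456 7040 zl at -120 38.8 extent [-233.  -22.]
```

```bash
python3 -m handwheel '[[0.95,0,-0.5,-0.15,0,0,0],[0.95,0,-0.5,-0.15,0,0,0],[0.95,0,-0.4,-0.1,0,0,0],[0.95,0,0,0,0,0,0],[0.95,0,0,0,0,0,0],[0.95,0,0,0,0,0,0]]'
python3 lid.py; python3 - <<'E'
from h import *
p,d=grab_frame("scene");P=cloud("scene",d)
m=(d>0)&(abs(P[...,2]-205)<9)&(np.hypot(P[...,0]-585,P[...,1]+161)<50);Q=P[m];print('jar',len(Q),cv2.minEnclosingCircle(Q[:,:2].astype(np.float32)),np.median(Q[:,2]),sense()['dq'].round(3))
cv2.imwrite("pics/s3.png",p[:,:,::-1])
E
```

```text
clock: 31.7
eef_pos: [499.4, 214.9, 325.4]
ee_rot: [0.636, 0.763, -0.089, -0.074]
wrist_force: [-6.3, -1.0, 4.5]
gripper_width: 14.6
gripper_force: 34.5
t 31.7 p [499.4 214.9 325.4] x [-0.181  0.983 -0.001] z [-0.226 -0.043 -0.973] q [0.262 0.461 0.175 1.516 0.017 1.649] F [-6.3 -1.   4.5] w 14.6 34.5
scene TCP ang 0.479 lid ang 0.461 16869 zl at -120 39.0 extent [-233.  -22.]
top TCP ang 0.479 lid ang 0.457 7059 zl at -120 38.8 extent [-233.  -22.]
jar 459 ((586.720703125, -161.6840057373047), 26.410429000854492) 205.73739190273815 [ 0.    -0.001 -0.001  0.001  0.    -0.   ]
```

View pics/s3.png

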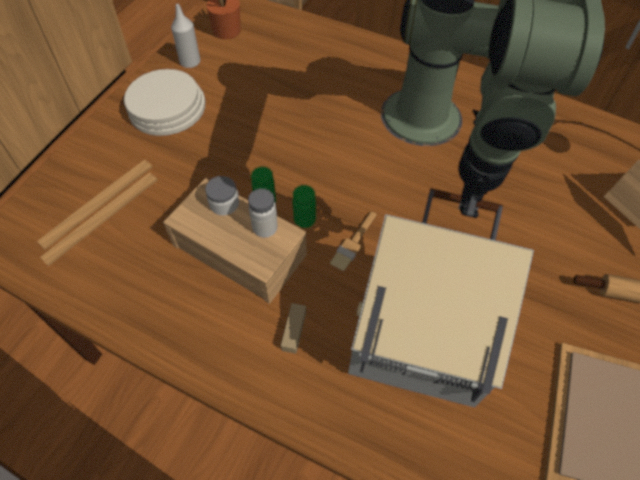

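The jar is back in its place at (263,212), the other things are where they were, and the lid is held still by its handle at (470,205), about 0.46 rad open. I'm handing the job in.

```bash
python3 -c "
from station import *
print(job_done())"
```

```text
the job is handed in; nothing more can be done
None
```

The wash jar was held upside down for just over a second and stood back in its place on the riser, and the lid, raised to about 0.56 rad and eased back, is now held still by its handle at about 0.46 rad, roughly 3.5° below balance.

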